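Scan the jar warmer's batch label, then open its sprung cover and hold it open

TASK

Take the blue scanner out of its stand, hold it still and upright with its lens a few centimetres above the middle of the barcode label on the jar warmer for about two seconds, and stand it back in its stand. Then tug the warmer's sliding cover to its left (away from the button end) by its black handle to find out whether its catch is holding it; if it is, let go, push the red release button right down and come back to the handle (never push the button before you have tugged the cover). Slide the cover open as far as it goes and finish still holding it open by the handle, because it springs shut if let go, and leave the other things on the bench where they are.

Things in the scene. Friction and masses are not known exactly. Their poses are not given: they have to be found in the camera images.
- warmer: Jar warmer, fixed to the bench: stainless steel cabinet 255 mm deep (x) x 400 mm wide (y), top deck 130 mm high, with a jar well under a sliding cover in the right half of its top. Low guide strips beside the cover stand 12 mm above the deck. Origin on the bench near the middle of the footprint; its x axis points from the front (towards the robot) to the back, y to the left as the robot sees it, z up. The front edge is 135 mm from the origin, the back edge 120 mm.
- label (a point): Middle of the white barcode label (black bars, 44 mm x 70 mm) lying flat on the warmer's front deck strip, near its left end, 131 mm above the bench; z up.
- scanner_center (a point): Centre of the scanner, a round blue wand of 28 mm diameter and 150 mm length with a yellow band near the bottom and a black rubber grip (30 to 60 mm above the centre; grip it from above at 30 to 45 mm above the centre). It starts upright in its stand, loose; z axis along the wand, up. About 0.12 kg.
- scanner_lens (a point): The scanner's reading end: centre of its flat red bottom face, 75 mm below the scanner's centre along its axis.
- stand_floor (a point): Centre of the floor of the scanner's stand, on which the scanner's bottom face rests, 10 mm above the bench. The stand is fixed: black 90 mm square base with a grey round cup, 36 mm inside diameter, 48 mm outside, rim 50 mm above this floor.
- cover_handle (a point): Grip point of the sliding cover's black handle, an upright blade 16 mm thick (along the warmer's y), 50 mm long (along the warmer's x) and 45 mm tall above the cover plate; this point is 24 mm above the plate and 21 mm below the blade's top. Moves with the cover; axes parallel to the warmer's. Fits between fingers that close along the warmer's y.
- cover (a joint): Opening of the aluminium sliding cover in m: 0 shut, grows as it slides along the warmer's +y (left), stop at 0.140. A closing spring (35 N/m, so 5 N fully open) and about 1.2 N of friction act on it: it stays where it is left near shut but springs back from wide open. When the hidden catch holds it, it moves only about 10 mm and stops hard; whether the catch holds it differs from start to start and cannot be seen.
- release_top (a point): Centre of the top face of the red release button (26 mm diameter, in a yellow collar 42 mm wide) on the warmer's front deck strip near its right end; 148 mm above the bench when not pressed.
- release (a joint): Travel of the red release button in m: 0 up, 0.010 fully down (about 4 to 5 N); springs back up. Pushed 7 mm or more it frees the catch, which then stays free.
- cap: Bystander: brass-coloured jar cap, 64 mm wide, 14 mm high, lying on the warmer's front deck strip between label and button; origin at the centre of its underside.
- jar_a: Bystander: amber jar with brass-coloured cap, 68 mm wide, 100 mm high, at the right; origin at the centre of its underside.
- jar_b: Bystander: a second such jar, farther right; origin at the centre of its underside.
- bowl: Bystander: steel bowl, 120 mm wide, 50 mm high, at the left; origin at the centre of its underside.
- tape: Bystander: roll of packing tape, 100 mm wide, 45 mm high, lying flat at the left; origin at the centre of its underside.
- spray: Bystander: white bottle with blue cap, 60 mm wide, 170 mm high, at the far left; origin at the centre of its underside.
- pliers: Bystander: pliers with red handles, about 190 mm long and 14 mm high, lying in front of the warmer to the left; origin near the hinge, at the underside.
There are look-alikes about, which are no part of the job. Of the things shaped like the part that bears scanner_center, the blue one is meant.

How it is judged:
By the outcome, as a careful person would: the job done as asked, in the order asked, and still so for the second after the job is handed in, while the arm keeps its last pose, push and grip.
It also fails if it takes over 72 s, if anything falls off the work surface, if the arm or the gripper's body presses on something with over 40 N, if the wrist force passes 120 N, or if a joint passes its speed limit or range.

ROBOT

A 7-joint arm with a two-finger parallel gripper is mounted at the origin on the work surface. World frame = base frame: x ahead of the robot, y to its left, z up, the work surface at z = 0. Lengths are in m, angles in rad, forces in N, time in s.
With the tool pointing down it reaches from about 0.425 to 0.95 m from the base axis. Payload 16.7 kg.
Tool frame: the origin (TCP) lies at the very end of the fingers, on their centre line; the grasp point (between the pads) lies grasp_offset behind it (grasp_offset is the distance from the TCP to the grasp point, in m); z points along the fingers, y is the line along which they close (so a half turn about z gives the same grasp; the last joint's range is limited). The gripper opens to 94 mm and grips with 3 to 60 N. Pads are 16 mm wide; open, the fingers measure 119 mm over their backs; the gripper's body (75 mm by 177 mm) begins 78 mm behind the grasp point.
Start: joints at [-1.306, 0.426, 0.074, 1.606, -0.034, 1.111, -0.067], TCP at [0.272, 0.618, 0.205] pointing down, gripper open.
Joint ranges: [-2.85, 2.85], [-0.5, 2.14], [-1.23, 1.37], [0.21, 2.46], [-1.02, 4.16], [0.16, 2.05], [-2.73, 2.73]. Speed limits (rad/s): [1.89, 1.89, 2.39, 2.39, 3.01, 3.01, 3.01].

INTERFACE

Orientations are given as a rotation vector (axis times angle).
In Python, from plant import * gives the robot as it stands.
- The arm moves only by the shell command python3 -m creep 'ROWS' [FORCE]. ROWS is JSON, a list of rows, each an object of numbers: "rx", "ry", "rz": the turn, a rotation vector about the tool's x, y, z in rad; "x", "y", "z": the shift along the tool's x, y, z in cm; "claw": the opening, from 0 (shut) to 1 (fully open). In form: [{"rx": .., "ry": .., "rz": .., "x": .., "y": .., "z": .., "claw": ..}, ...]. A call has 1 to 20 rows; each row is the pose to reach, as a shift and turn from the pose commanded when the call began, along the tool's axes at that moment; what a row does not reach only later rows make up. A row lasts 1/10 s, in which the tool goes at most 50 mm and 8.59 degrees, less where a joint would pass 70% of its speed; a pose out of reach is approached as far as the arm can. A call with a gripper value outside its range is refused whole. The fingers move at their own pace and stop on an object; FORCE is the grip in N (left out, the last holds). Time passes only in rows, so rows that repeat a pose let the fingers close. It gives the time, the measured TCP pose, the force, the opening and the grip force at its end, in the units of the state.
- sense(): the state, without advancing time (a new reading comes with each control period).
- capture(name): name is "scene" or "top"; returns a dict with "pixels" (480x640x3 uint8, red, green, blue), "fx", "fy", "cx", "cy" (pixels), "k1" (the pictures are not rectified: a ray, as slopes to the right and down, at radius r is drawn at 1 + k1 r^2 times it, then the intrinsics apply), "R" (3x3) and "t" (3): a world point X has camera coordinates R X + t. Camera axes: x right, y down, z forward; pixel columns grow to the right and rows downward; lengths in m; the calibration is good to about 2 mm. A picture is of the moment at which its call begins. There is no depth.
- hand_in(): hands the job in; it is judged then, once.
The state is a dict: "t": time; "q": joint angles; "qvel": joint speeds; "joint_efforts": joint torques, N m; "tcp_pos": TCP position; "eef_rot": TCP orientation; "ft_force": force on the tool from outside, world axes, zero at the start; "wrist_torque": the same for the moment, N m; "gripper_width": finger opening in m; "gripper_force": force on a finger pad.
Only numpy, scipy, OpenCV 4.12 (cv2) and the standard library are available. Lean on these libraries where they do the work, as an engineer would, in place of code of your own. Each camera call takes 0.05 s, during which the arm holds its last target. There are 200 camera calls.

## Working session

There is one attempt and no reset: what is moved stays moved. The work goes in short steps, Python scripts to look and compute and a shell command to move; the robot and the scene stay as the last step left them, time stands still between calls to the robot, and variables do not carry over. Pictures are saved under pics/ and viewed, at most 10 in all, crops included, and the job is handed in when it is done.

```bash
ls; mkdir -p pics; cat > h.py <<'E'
import numpy as np, cv2, json
from plant import *
from scipy.spatial.transform import Rotation as Ro
E
python3 - <<'E'
from h import *
import pickle
for n in("scene","top"):
    c=capture(n); pickle.dump(c,open(n+'.pkl','wb'))
    cv2.imwrite(f'pics/{n}0.png',c["pixels"][:,:,::-1])
    print(n,c["fx"],c["fy"],c["cx"],c["cy"],c["k1"],np.round(c["R"],3).tolist(),np.round(c["t"],3))
print(sense())
E
```

```text
pics
scene 536.2634860344729 536.2634860344729 322.0340181431818 229.85199668528224 -0.052275109696407716 [[0.763, 0.646, -0.016], [0.373, -0.46, -0.806], [-0.528, 0.609, -0.592]] [-0.35  -0.126  1.804]
top 543.5292991099423 543.5292991099423 316.8353323800754 242.5300471562209 0.018425777211303767 [[0.026, -0.999, 0.021], [-0.995, -0.028, -0.099], [0.1, -0.019, -0.995]] [-0.082  0.513  1.443]
{'t': 0.1, 'q': array([-1.30549212,  0.4266526 ,  0.07385913,  1.60656475, -0.03413275,
        1.11080468, -0.06709661]), 'qvel': array([-1.18485013e-03, -2.79963788e-04,  3.18702494e-04, -2.69387440e-03,
        1.90491103e-03,  8.63970552e-05, -1.74235961e-03]), 'joint_efforts': array([ 8.09064077e-03, -9.37466097e+01,  3.67683604e+00, -4.55048668e+01,
       -4.85606084e-02,  1.68235379e-02,  5.99928444e-05]), 'tcp_pos': array([0.27188683, 0.61737015, 0.20484746]), 'eef_rot': array([-6.46948286e-01, -3.07406580e+00,  1.81427732e-03]), 'ft_force': array([ 0.53905917, -0.46055532,  0.09652601]), 'wrist_torque': array([ 0.01501474,  0.00573731, -0.00230734]), 'gripper_force': 0.0, 'gripper_width': 0.09379123461028074}
```

View pics/scene0.png

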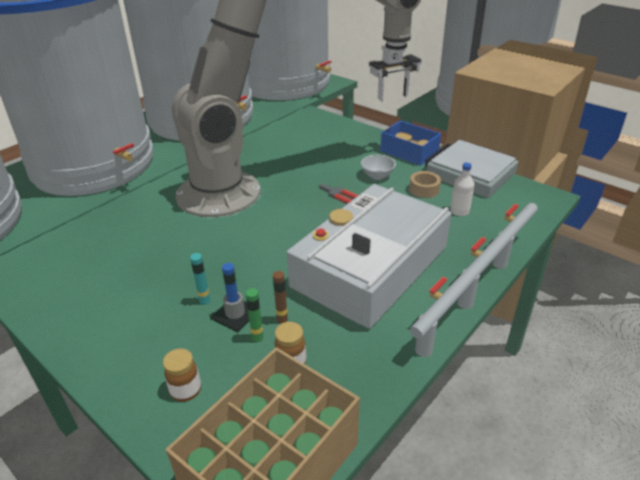

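View pics/top0.png

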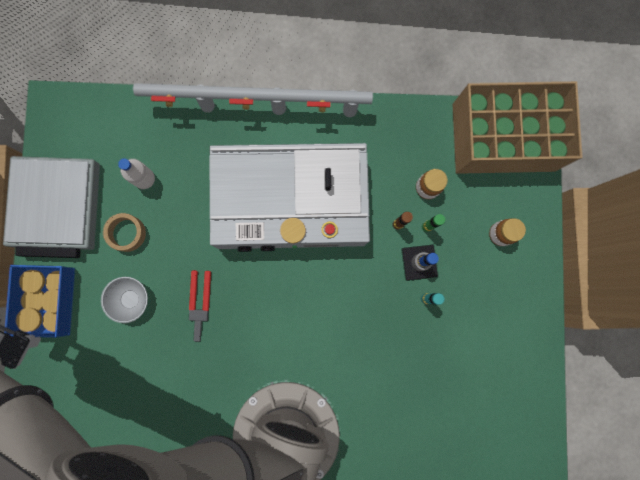

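Both pictures show the warmer (top view 210–368 × 145–247) and four wands. The wands, as scene / top pixels, are teal (198,275)/(434,299), blue (231,283)/(428,260), green (254,310)/(435,222) and brown (280,292)/(403,220). I choose blue, the one in the black-based stand, and will check it in a close crop.

```bash
python3 - <<'E'
from h import *
import pickle
a=pickle.load(open('scene.pkl','rb'))["pixels"][:,:,::-1];b=pickle.load(open('top.pkl','rb'))["pixels"][:,:,::-1]
def crop(im,x,y,w,h,s):
    o=cv2.resize(im[y:y+h,x:x+w],None,fx=s,fy=s,interpolation=cv2.INTER_CUBIC)
    for i in range(0,w,10):cv2.line(o,(i*s,0),(i*s,5 if i%50 else 12),(0,0,255),1)
    for i in range(0,h,10):cv2.line(o,(0,i*s),(5 if i%50 else 12,i*s),(0,0,255),1)
    return o
A=crop(a,190,250,100,100,4)
B=crop(b,390,200,100,100,4)
cv2.imwrite('pics/c1.png',np.hstack([A,B]))
C=crop(a,280,180,180,140,4)[:, :720]
cv2.imwrite('pics/c2.png',C)
D=crop(b,200,135,180,120,4)
cv2.imwrite('pics/c3.png',D)
E
```

```text
(no output)
```

View pics/c1.png

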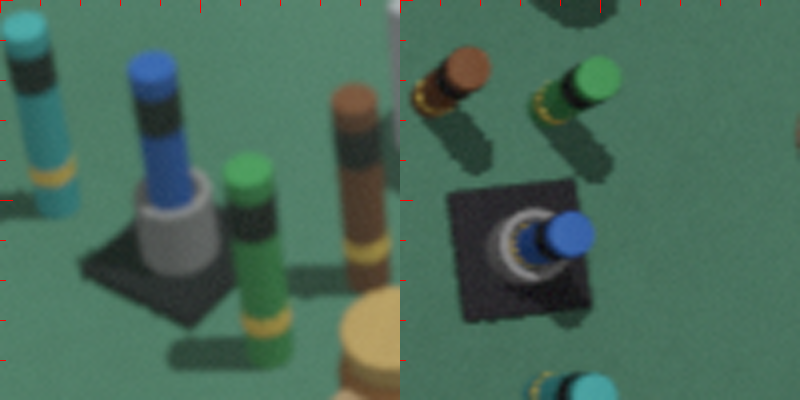

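View pics/c2.png

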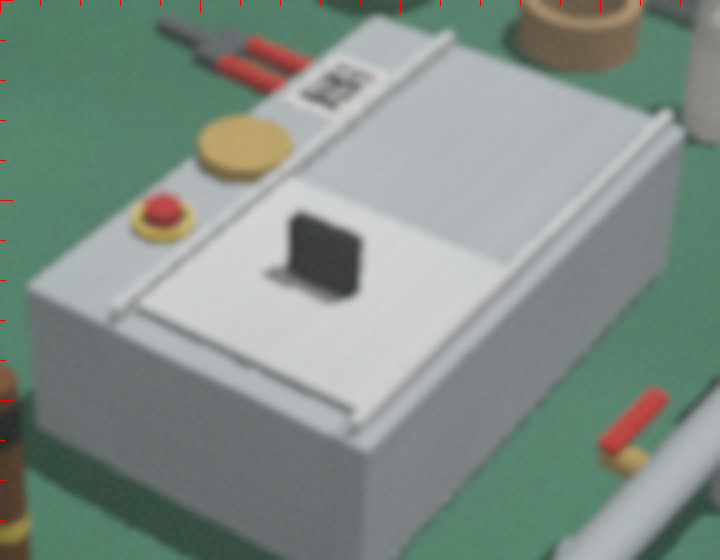

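View pics/c3.png

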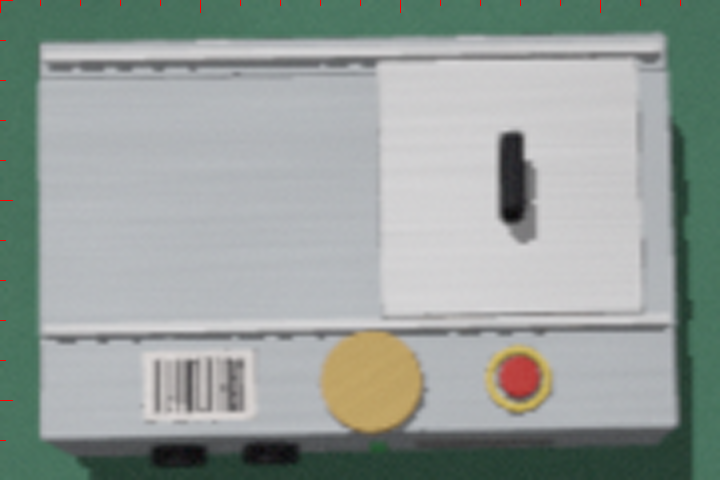

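The close crop confirms it: the blue wand is in the grey cup on the black base (scene (228,266) top, top view (432,258)). The label is at (249.9,231), the handle at about (328,178) and the red button at (329.5,228.7) in the top view.

```bash
cat >> h.py <<'E'
def ray(c,u,v):
    d=np.array([(u-c["cx"])/c["fx"],(v-c["cy"])/c["fy"]]);p=d.copy()
    for _ in range(10):p=d/(1+c["k1"]*(p@p))
    w=c["R"].T@np.array([p[0],p[1],1]);return -c["R"].T@c["t"],w/np.linalg.norm(w)
def tri(o1,d1,o2,d2):
    s=np.linalg.lstsq(np.c_[d1,-d2],o2-o1,rcond=None)[0]
    a=o1+s[0]*d1;b=o2+s[1]*d2;return (a+b)/2,np.linalg.norm(a-b)
def onz(o,d,z):return o+d*(z-o[2])/d[2]
E
python3 - <<'E'
from h import *
import pickle
S=pickle.load(open('scene.pkl','rb'));T=pickle.load(open('top.pkl','rb'))
for k in(S,T):
    k["R"]=np.array(k["R"]);k["t"]=np.array(k["t"])
s1=lambda x,y:(190+(x-1.5)/4,250+(y-1.5)/4); t1=lambda x,y:(390+(x-401.5)/4,200+(y-1.5)/4)
s2=lambda x,y:(280+(x-1.5)/4,180+(y-1.5)/4); t2=lambda x,y:(200+(x-1.5)/4,135+(y-1.5)/4)
for n,a,b in [("scantop",s1(154,66),t1(571,234)),("rim",s1(174,196),t1(534,244)),("label",s2(338,86),t2(200,384)),
 ("button",s2(164,203),t2(519,375)),("handletop",s2(327,226),t2(512,172)),("cap",s2(245,143),t2(371,381))]:
    p,e=tri(*ray(S,*a),*ray(T,*b));print(n,p.round(4),round(e,4))
for n,(x,y),z in [("BL",(40,45),.142),("BR",(665,36),.142),("FR",(678,428),.13),("FL",(40,437),.13),
  ("coverTL",(378,61),.134),("coverBL",(384,317),.134),("coverTR",(638,60),.134),("blade0",(511,133),.18),("blade1",(512,212),.18)]:
    print(n,onz(*ray(T,*t2(x,y)),z).round(4))
b=[onz(*ray(T,*t1(*q)),.008) for q in[(447,193),(575,179),(591,306),(463,322)]];print("base",np.mean(b,0).round(4))
print("rim z.06",onz(*ray(T,*t1(534,244)),.06).round(4), onz(*ray(S,*s1(174,196)),.06).round(4))
print("top z.16",onz(*ray(T,*t1(571,234)),.16).round(4), onz(*ray(S,*s1(154,66)),.16).round(4))
s=sense();print(Ro.from_rotvec(s["eef_rot"]).as_matrix().round(3))
import plant;print([n for n in dir(plant) if n[0]!='_'], globals().get('grasp_offset'))
E
```

```text
scantop [ 0.4715 -0.3508  0.157 ] 0.0009
rim [ 0.4719 -0.3508  0.0532] 0.0001
label [0.5298 0.1032 0.1302] 0.0005
button [ 0.539  -0.0963  0.1463] 0.0007
handletop [ 0.6603 -0.0871  0.18  ] 0.0008
cap [ 0.5329 -0.0046  0.141 ] 0.0018
BL [0.7406 0.2106 0.142 ]
BR [ 0.7591 -0.1838  0.142 ]
FR [ 0.5106 -0.1976  0.13  ]
FL [0.4938 0.2017 0.13  ]
coverTL [ 0.7394 -0.0021  0.134 ]
coverBL [ 0.5752 -0.0108  0.134 ]
coverTR [ 0.7453 -0.1677  0.134 ]
blade0 [ 0.6843 -0.0862  0.18  ]
blade1 [ 0.6352 -0.088   0.18  ]
base [ 0.4709 -0.3503  0.008 ]
rim z.06 [ 0.4714 -0.3493  0.06  ] [ 0.4778 -0.3552  0.06  ]
top z.16 [ 0.471  -0.3504  0.16  ] [ 0.4748 -0.3527  0.16  ]
[[-0.915  0.403 -0.   ]
 [ 0.403  0.915 -0.001]
 [-0.    -0.001 -1.   ]]
['Unreachable', 'capture', 'grasp_offset', 'hand_in', 'sense'] 0.0188
```

```bash
cat >> h.py <<'E'
def shift(w,yaw=None):
    """cm shift in the present tool axes to world TCP w; rz to make tool y point along yaw+90deg"""
    s=sense();R=Ro.from_rotvec(s["eef_rot"]);d=R.inv().apply(np.array(w)-s["tcp_pos"])*100
    y=R.as_matrix()[:,1];a=-((yaw or .046)+np.pi/2-np.arctan2(y[1],y[0]))
    print(d.round(2),"rz",round(a,3))
E
python3 -c "
from h import *
shift((.58,.12,.27))"
python3 -m creep '[{"x":-5,"y":-3,"z":-3,"claw":1},{"x":-20,"y":-12,"z":-6.5,"rz":-0.2,"claw":1},{"x":-48,"y":-33,"z":-6.5,"rz":-0.46,"claw":1},{"x":-48,"y":-33,"z":-6.5,"rz":-0.46,"claw":1},{"x":-48,"y":-33,"z":-6.5,"rz":-0.46,"claw":1},{"x":-48,"y":-33,"z":-6.5,"rz":-0.46,"claw":1},{"x":-48,"y":-33,"z":-6.5,"rz":-0.46,"claw":1},{"x":-48,"y":-33,"z":-6.5,"rz":-0.46,"claw":1},{"x":-48,"y":-33,"z":-6.5,"rz":-0.46,"claw":1},{"x":-48,"y":-33,"z":-6.5,"rz":-0.46,"claw":1},{"x":-48,"y":-33,"z":-6.5,"rz":-0.46,"claw":1},{"x":-48,"y":-33,"z":-6.5,"rz":-0.46,"claw":1},{"x":-48,"y":-33,"z":-6.5,"rz":-0.46,"claw":1}]'
python3 -c "
from h import *
shift((.471,-.3505,.22)); print(sense()['q'])"
```

```text
[-48.24 -33.11  -6.47] rz -0.461
[-57.23 -80.55  -1.42] rz -0.461
[-1.30549212  0.4266526   0.07385913  1.60656475 -0.03413275  1.11080468
 -0.06709661]$[0]: bad value
```

```bash

python3 -m creep '[{"rx":0,"ry":0,"rz":0,"x":-5,"y":-3,"z":-3,"claw":1},{"rx":0,"ry":0,"rz":-0.2,"x":-20,"y":-12,"z":-6.5,"claw":1},{"rx":0,"ry":0,"rz":-0.46,"x":-48,"y":-33,"z":-6.5,"claw":1},{"rx":0,"ry":0,"rz":-0.46,"x":-48,"y":-33,"z":-6.5,"claw":1},{"rx":0,"ry":0,"rz":-0.46,"x":-48,"y":-33,"z":-6.5,"claw":1},{"rx":0,"ry":0,"rz":-0.46,"x":-48,"y":-33,"z":-6.5,"claw":1},{"rx":0,"ry":0,"rz":-0.46,"x":-48,"y":-33,"z":-6.5,"claw":1},{"rx":0,"ry":0,"rz":-0.46,"x":-48,"y":-33,"z":-6.5,"claw":1},{"rx":0,"ry":0,"rz":-0.46,"x":-48,"y":-33,"z":-6.5,"claw":1},{"rx":0,"ry":0,"rz":-0.46,"x":-48,"y":-33,"z":-6.5,"claw":1},{"rx":0,"ry":0,"rz":-0.46,"x":-48,"y":-33,"z":-6.5,"claw":1},{"rx":0,"ry":0,"rz":-0.46,"x":-48,"y":-33,"z":-6.5,"claw":1},{"rx":0,"ry":0,"rz":-0.46,"x":-48,"y":-33,"z":-6.5,"claw":1}]'
python3 -c "
from h import *
shift((.471,-.3505,.22)); print(sense()['q'])"
```

```text
t: 1.4
tcp_pos: [0.5806, 0.1158, 0.2707]
eef_rot: [-0.059, 3.14, -0.003]
ft_force: [-0.3, 0.6, 0.6]
gripper_width: 0.0938
gripper_force: 0.0
[ 12.7  -46.18   5.15] rz -0.009
[-0.54930845  0.24085942  0.29337793  1.73354405 -0.07236851  1.17764122
  1.37200238]
```

```bash

python3 -m creep '[{"rx":0,"ry":0,"rz":-0.01,"x":12.7,"y":-46.2,"z":4.5,"claw":1},{"rx":0,"ry":0,"rz":-0.01,"x":12.7,"y":-46.2,"z":4.5,"claw":1},{"rx":0,"ry":0,"rz":-0.01,"x":12.7,"y":-46.2,"z":4.5,"claw":1},{"rx":0,"ry":0,"rz":-0.01,"x":12.7,"y":-46.2,"z":4.5,"claw":1},{"rx":0,"ry":0,"rz":-0.01,"x":12.7,"y":-46.2,"z":4.5,"claw":1},{"rx":0,"ry":0,"rz":-0.01,"x":12.7,"y":-46.2,"z":4.5,"claw":1},{"rx":0,"ry":0,"rz":-0.01,"x":12.7,"y":-46.2,"z":4.5,"claw":1},{"rx":0,"ry":0,"rz":-0.01,"x":12.7,"y":-46.2,"z":4.5,"claw":1},{"rx":0,"ry":0,"rz":-0.01,"x":12.7,"y":-46.2,"z":4.5,"claw":1},{"rx":0,"ry":0,"rz":-0.01,"x":12.7,"y":-46.2,"z":4.5,"claw":1},{"rx":0,"ry":0,"rz":-0.01,"x":12.7,"y":-46.2,"z":4.5,"claw":1},{"rx":0,"ry":0,"rz":-0.01,"x":12.7,"y":-46.2,"z":4.5,"claw":1},{"rx":0,"ry":0,"rz":-0.01,"x":12.7,"y":-46.2,"z":4.5,"claw":1}]'
python3 -c "
from h import *
shift((.471,-.3505,.104)); s=sense();print(s['q']);print(Ro.from_rotvec(s['eef_rot']).as_matrix().round(3))
"
```

```text
t: 2.7
tcp_pos: [0.4728, -0.3438, 0.2253]
eef_rot: [0.089, -3.14, -0.001]
ft_force: [-0.2, 0.7, -0.3]
gripper_width: 0.0941
gripper_force: 0.0
[ 0.21 -0.67 12.13] rz 0.011
[ 0.06824698  0.28757425  0.55467542  1.81610324 -0.17006144  1.0857255
  2.31174214]
[[-0.998 -0.057 -0.   ]
 [-0.057  0.998  0.001]
 [ 0.     0.001 -1.   ]]
```

```bash

python3 -m creep '[{"rx":0,"ry":0,"rz":0,"x":0,"y":0,"z":0,"claw":1},{"rx":0,"ry":0,"rz":0,"x":0,"y":0,"z":0,"claw":1},{"rx":0,"ry":0,"rz":0,"x":0,"y":0,"z":0,"claw":1}]'
python3 -c "
from h import *
shift((.471,-.3505,.104))
c=capture('top');I=c['pixels'][200:300,390:490,::-1]
cv2.imwrite('pics/d1.png',cv2.resize(I,None,fx=5,fy=5,interpolation=cv2.INTER_CUBIC))
"
```

```text
t: 3.0
tcp_pos: [0.4726, -0.3444, 0.2256]
eef_rot: [-0.088, 3.14, 0.0]
ft_force: [0.3, 0.7, -0.1]
gripper_width: 0.094
gripper_force: 0.0
[ 0.2  -0.6  12.16] rz 0.01
```

```bash

python3 -m creep '[{"rx":0,"ry":0,"rz":0.01,"x":0.2,"y":-0.6,"z":2,"claw":1},{"rx":0,"ry":0,"rz":0.01,"x":0.2,"y":-0.6,"z":5.5,"claw":1},{"rx":0,"ry":0,"rz":0.01,"x":0.2,"y":-0.6,"z":9,"claw":1},{"rx":0,"ry":0,"rz":0.01,"x":0.2,"y":-0.6,"z":12.1,"claw":1},{"rx":0,"ry":0,"rz":0.01,"x":0.2,"y":-0.6,"z":12.1,"claw":1},{"rx":0,"ry":0,"rz":0.01,"x":0.2,"y":-0.6,"z":12.1,"claw":0.4},{"rx":0,"ry":0,"rz":0.01,"x":0.2,"y":-0.6,"z":12.1,"claw":0.2},{"rx":0,"ry":0,"rz":0.01,"x":0.2,"y":-0.6,"z":12.1,"claw":0.2},{"rx":0,"ry":0,"rz":0.01,"x":0.2,"y":-0.6,"z":12.1,"claw":0.2},{"rx":0,"ry":0,"rz":0.01,"x":0.2,"y":-0.6,"z":12.1,"claw":0.2},{"rx":0,"ry":0,"rz":0.01,"x":0.2,"y":-0.6,"z":12.1,"claw":0.2}]' 20
python3 -c "
from h import *
shift((.471,-.3505,.104))"
```

```text
t: 4.15
tcp_pos: [0.4707, -0.3511, 0.1048]
eef_rot: [-0.071, 3.14, -0.0]
ft_force: [0.4, -0.5, 0.1]
gripper_width: 0.0496
gripper_force: 0.0
[-0.03  0.06  0.08] rz -0.001
```

```bash

python3 -m creep '[{"rx":0,"ry":0,"rz":0,"x":0,"y":0,"z":0,"claw":0},{"rx":0,"ry":0,"rz":0,"x":0,"y":0,"z":0,"claw":0},{"rx":0,"ry":0,"rz":0,"x":0,"y":0,"z":0,"claw":0},{"rx":0,"ry":0,"rz":0,"x":0,"y":0,"z":0,"claw":0},{"rx":0,"ry":0,"rz":0,"x":0,"y":0,"z":0,"claw":0},{"rx":0,"ry":0,"rz":0,"x":0,"y":0,"z":0,"claw":0}]' 25
```

```text
t: 4.75
tcp_pos: [0.4706, -0.3511, 0.1045]
eef_rot: [0.071, -3.141, 0.0]
ft_force: [1.3, 0.2, 0.5]
gripper_width: 0.0277
gripper_force: 25.0
```

```bash

python3 -m creep '[{"rx":0,"ry":0,"rz":0,"x":0,"y":0,"z":-1,"claw":0},{"rx":0,"ry":0,"rz":0,"x":0,"y":0,"z":-3,"claw":0},{"rx":0,"ry":0,"rz":0,"x":0,"y":0,"z":-6,"claw":0},{"rx":0,"ry":0,"rz":0,"x":0,"y":0,"z":-9,"claw":0},{"rx":0,"ry":0,"rz":0,"x":0,"y":0,"z":-12,"claw":0},{"rx":0,"ry":0,"rz":0,"x":0,"y":0,"z":-15,"claw":0},{"rx":0,"ry":0,"rz":0,"x":0,"y":0,"z":-17.5,"claw":0},{"rx":0,"ry":0,"rz":0,"x":0,"y":0,"z":-17.5,"claw":0},{"rx":0,"ry":0,"rz":0,"x":0,"y":0,"z":-17.5,"claw":0}]' 25
python3 -c "
from h import *
shift((.5298,.1032,.28))"
```

```text
t: 5.65
tcp_pos: [0.4706, -0.3511, 0.2799]
eef_rot: [-0.071, 3.14, -0.0]
ft_force: [0.6, -0.7, -2.1]
gripper_width: 0.0278
gripper_force: 25.0
[-7.970e+00  4.511e+01 -1.000e-02] rz -0.001
```

```bash

python3 -m creep '[{"rx":0,"ry":0,"rz":0,"x":-0.3,"y":1.5,"z":0,"claw":0},{"rx":0,"ry":0,"rz":0,"x":-0.8,"y":4.5,"z":0,"claw":0},{"rx":0,"ry":0,"rz":0,"x":-1.5,"y":8.5,"z":0,"claw":0},{"rx":0,"ry":0,"rz":0,"x":-2.2,"y":12.5,"z":0,"claw":0},{"rx":0,"ry":0,"rz":0,"x":-2.9,"y":16.5,"z":0,"claw":0},{"rx":0,"ry":0,"rz":0,"x":-3.6,"y":20.5,"z":0,"claw":0},{"rx":0,"ry":0,"rz":0,"x":-4.3,"y":24.5,"z":0,"claw":0},{"rx":0,"ry":0,"rz":0,"x":-5,"y":28.5,"z":0,"claw":0},{"rx":0,"ry":0,"rz":0,"x":-5.7,"y":32.5,"z":0,"claw":0},{"rx":0,"ry":0,"rz":0,"x":-6.4,"y":36.5,"z":0,"claw":0},{"rx":0,"ry":0,"rz":0,"x":-7.1,"y":40.5,"z":0,"claw":0},{"rx":0,"ry":0,"rz":0,"x":-7.7,"y":43.5,"z":0,"claw":0},{"rx":0,"ry":0,"rz":0,"x":-8,"y":45.1,"z":0,"claw":0},{"rx":0,"ry":0,"rz":0,"x":-8,"y":45.1,"z":1,"claw":0},{"rx":0,"ry":0,"rz":0,"x":-8,"y":45.1,"z":2,"claw":0},{"rx":0,"ry":0,"rz":0,"x":-8,"y":45.1,"z":2,"claw":0},{"rx":0,"ry":0,"rz":0,"x":-8,"y":45.1,"z":2,"claw":0}]' 25
python3 -c "
from h import *
import pickle
shift((.5298,.1032,.26));s=sense();print(Ro.from_rotvec(s['eef_rot']).as_matrix()[:,2].round(4))
a=capture('scene');b=capture('top');pickle.dump((a,b),open('hold.pkl','wb'))
A=cv2.resize(a['pixels'][140:240,310:410,::-1],(400,400),interpolation=cv2.INTER_CUBIC)
B=cv2.resize(b['pixels'][175:275,200:300,::-1],(400,400),interpolation=cv2.INTER_CUBIC)
cv2.imwrite('pics/hold.png',np.hstack([A,B]))"
```

```text
t: 7.35
tcp_pos: [0.5299, 0.1016, 0.2591]
eef_rot: [0.068, -3.14, 0.001]
ft_force: [-0.3, 0.3, -1.0]
gripper_width: 0.0278
gripper_force: 25.0
[ 0.01  0.17 -0.09] rz -0.003
[-8.e-04 -6.e-04 -1.e+00]
```

View pics/hold.png

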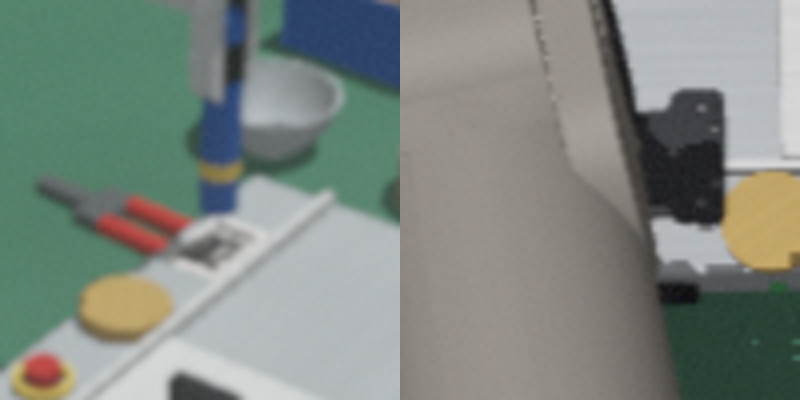

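The left half shows the wand upright, its bottom at about (364,193), just above the label centre (364,201). I'll nudge it by 1.5 mm and hold.

```bash

python3 -m creep '[{"rx":0,"ry":0,"rz":0,"x":0,"y":0.15,"z":0,"claw":0},{"rx":0,"ry":0,"rz":0,"x":0,"y":0.15,"z":0,"claw":0},{"rx":0,"ry":0,"rz":0,"x":0,"y":0.15,"z":0,"claw":0},{"rx":0,"ry":0,"rz":0,"x":0,"y":0.15,"z":0,"claw":0},{"rx":0,"ry":0,"rz":0,"x":0,"y":0.15,"z":0,"claw":0},{"rx":0,"ry":0,"rz":0,"x":0,"y":0.15,"z":0,"claw":0},{"rx":0,"ry":0,"rz":0,"x":0,"y":0.15,"z":0,"claw":0},{"rx":0,"ry":0,"rz":0,"x":0,"y":0.15,"z":0,"claw":0},{"rx":0,"ry":0,"rz":0,"x":0,"y":0.15,"z":0,"claw":0},{"rx":0,"ry":0,"rz":0,"x":0,"y":0.15,"z":0,"claw":0},{"rx":0,"ry":0,"rz":0,"x":0,"y":0.15,"z":0,"claw":0},{"rx":0,"ry":0,"rz":0,"x":0,"y":0.15,"z":0,"claw":0},{"rx":0,"ry":0,"rz":0,"x":0,"y":0.15,"z":0,"claw":0},{"rx":0,"ry":0,"rz":0,"x":0,"y":0.15,"z":0,"claw":0},{"rx":0,"ry":0,"rz":0,"x":0,"y":0.15,"z":0,"claw":0}]' 25
python3 -m creep '[{"rx":0,"ry":0,"rz":0,"x":0,"y":0,"z":0,"claw":0},{"rx":0,"ry":0,"rz":0,"x":0,"y":0,"z":0,"claw":0},{"rx":0,"ry":0,"rz":0,"x":0,"y":0,"z":0,"claw":0},{"rx":0,"ry":0,"rz":0,"x":0,"y":0,"z":0,"claw":0},{"rx":0,"ry":0,"rz":0,"x":0,"y":0,"z":0,"claw":0},{"rx":0,"ry":0,"rz":0,"x":0,"y":0,"z":0,"claw":0},{"rx":0,"ry":0,"rz":0,"x":0,"y":0,"z":0,"claw":0},{"rx":0,"ry":0,"rz":0,"x":0,"y":0,"z":0,"claw":0},{"rx":0,"ry":0,"rz":0,"x":0,"y":0,"z":0,"claw":0},{"rx":0,"ry":0,"rz":0,"x":0,"y":0,"z":0,"claw":0},{"rx":0,"ry":0,"rz":0,"x":0,"y":0,"z":0,"claw":0},{"rx":0,"ry":0,"rz":0,"x":0,"y":0,"z":0,"claw":0},{"rx":0,"ry":0,"rz":0,"x":0,"y":0,"z":0,"claw":0}]' 25
python3 -c "
from h import *
shift((.4706,-.3511,.28))"
```

```text
t: 8.95
tcp_pos: [0.5301, 0.1045, 0.2595]
eef_rot: [0.071, -3.141, 0.0]
ft_force: [0.6, 0.7, -1.0]
gripper_width: 0.0277
gripper_force: 25.0
t: 10.25
tcp_pos: [0.5301, 0.1045, 0.2595]
eef_rot: [0.071, -3.141, 0.0]
ft_force: [-0.5, 0.3, -0.5]
gripper_width: 0.0277
gripper_force: 25.0
[  8.   -45.25  -2.05] rz -0.001
```

Held still for about 2.7 s. Now back over the stand.

```bash

python3 -m creep '[{"rx":0,"ry":0,"rz":0,"x":0,"y":0,"z":-2.1,"claw":0},{"rx":0,"ry":0,"rz":0,"x":0.8,"y":-3,"z":-2.1,"claw":0},{"rx":0,"ry":0,"rz":0,"x":1.3,"y":-7,"z":-2.1,"claw":0},{"rx":0,"ry":0,"rz":0,"x":2,"y":-11,"z":-2.1,"claw":0},{"rx":0,"ry":0,"rz":0,"x":2.7,"y":-15,"z":-2.1,"claw":0},{"rx":0,"ry":0,"rz":0,"x":3.4,"y":-19,"z":-2.1,"claw":0},{"rx":0,"ry":0,"rz":0,"x":4.1,"y":-23,"z":-2.1,"claw":0},{"rx":0,"ry":0,"rz":0,"x":4.8,"y":-27,"z":-2.1,"claw":0},{"rx":0,"ry":0,"rz":0,"x":5.5,"y":-31,"z":-2.1,"claw":0},{"rx":0,"ry":0,"rz":0,"x":6.2,"y":-35,"z":-2.1,"claw":0},{"rx":0,"ry":0,"rz":0,"x":7,"y":-39,"z":-2.1,"claw":0},{"rx":0,"ry":0,"rz":0,"x":7.5,"y":-42.5,"z":-2.1,"claw":0},{"rx":0,"ry":0,"rz":0,"x":8,"y":-45.25,"z":-2.1,"claw":0},{"rx":0,"ry":0,"rz":0,"x":8,"y":-45.25,"z":-2.1,"claw":0},{"rx":0,"ry":0,"rz":0,"x":8,"y":-45.25,"z":-2.1,"claw":0},{"rx":0,"ry":0,"rz":0,"x":8,"y":-45.25,"z":-2.1,"claw":0}]' 25
python3 -c "
from h import *
shift((.4706,-.3511,.1045))"
```

```text
t: 11.85
tcp_pos: [0.471, -0.3502, 0.2804]
eef_rot: [0.072, -3.141, -0.001]
ft_force: [-0.3, 1.0, -0.9]
gripper_width: 0.0275
gripper_force: 25.0
[ 0.04 -0.09 17.59] rz 0.0
```

```bash

python3 -m creep '[{"rx":0,"ry":0,"rz":0,"x":0,"y":0,"z":3,"claw":0},{"rx":0,"ry":0,"rz":0,"x":0,"y":0,"z":7,"claw":0},{"rx":0,"ry":0,"rz":0,"x":0,"y":0,"z":11,"claw":0},{"rx":0,"ry":0,"rz":0,"x":0,"y":0,"z":11.5,"claw":0},{"rx":0,"ry":0,"rz":0,"x":0,"y":0,"z":11.5,"claw":0},{"rx":0,"ry":0,"rz":0,"x":0,"y":0,"z":12.5,"claw":0},{"rx":0,"ry":0,"rz":0,"x":0,"y":0,"z":13.5,"claw":0},{"rx":0,"ry":0,"rz":0,"x":0,"y":0,"z":15,"claw":0},{"rx":0,"ry":0,"rz":0,"x":0,"y":0,"z":16.3,"claw":0},{"rx":0,"ry":0,"rz":0,"x":0,"y":0,"z":17.2,"claw":0},{"rx":0,"ry":0,"rz":0,"x":0,"y":0,"z":17.4,"claw":0},{"rx":0,"ry":0,"rz":0,"x":0,"y":0,"z":17.4,"claw":0}]' 25
python3 -c "
from h import *
shift((.4706,-.3511,.1045))"
```

```text
t: 13.05
tcp_pos: [0.4704, -0.3512, 0.1061]
eef_rot: [0.071, -3.14, -0.0]
ft_force: [-0.2, 0.2, 0.0]
gripper_width: 0.0276
gripper_force: 25.0
[-0.02  0.01  0.16] rz -0.001
```

```bash

python3 -m creep '[{"rx":0,"ry":0,"rz":0,"x":0,"y":0,"z":0.15,"claw":0},{"rx":0,"ry":0,"rz":0,"x":0,"y":0,"z":0.15,"claw":0},{"rx":0,"ry":0,"rz":0,"x":0,"y":0,"z":0.15,"claw":0.8},{"rx":0,"ry":0,"rz":0,"x":0,"y":0,"z":0.15,"claw":0.8},{"rx":0,"ry":0,"rz":0,"x":0,"y":0,"z":0.15,"claw":0.8},{"rx":0,"ry":0,"rz":0,"x":0,"y":0,"z":0.15,"claw":0.8},{"rx":0,"ry":0,"rz":0,"x":0,"y":0,"z":0.15,"claw":0.8},{"rx":0,"ry":0,"rz":0,"x":0,"y":0,"z":0.15,"claw":0.8},{"rx":0,"ry":0,"rz":0,"x":0,"y":0,"z":0.15,"claw":0.8}]' 25
python3 -m creep '[{"rx":0,"ry":0,"rz":0,"x":0,"y":0,"z":-1,"claw":0.8},{"rx":0,"ry":0,"rz":0,"x":0,"y":0,"z":-4,"claw":0.8},{"rx":0,"ry":0,"rz":0,"x":0,"y":0,"z":-8,"claw":0.8},{"rx":0,"ry":0,"rz":0,"x":0,"y":0,"z":-12,"claw":0.8},{"rx":0,"ry":0,"rz":0,"x":0,"y":0,"z":-16,"claw":0.8},{"rx":0,"ry":0,"rz":0,"x":0,"y":0,"z":-17,"claw":0.8}]'
python3 -c "
from h import *
shift((.6605,-.0871,.25))
a=capture('scene')
cv2.imwrite('pics/back.png',cv2.resize(a['pixels'][240:340,180:300,::-1],None,fx=4,fy=4,interpolation=cv2.INTER_CUBIC))"
```

```text
t: 13.95
tcp_pos: [0.4706, -0.3511, 0.105]
eef_rot: [0.071, -3.141, 0.0]
ft_force: [0.5, -0.8, -0.6]
gripper_width: 0.0748
gripper_force: 0.0
t: 14.55
tcp_pos: [0.4716, -0.3524, 0.28]
eef_rot: [-0.07, 3.135, -0.004]
ft_force: [-0.7, 0.0, -0.4]
gripper_width: 0.0749
gripper_force: 0.0
[-20.04  25.67   3.04] rz -0.001
```

View pics/back.png

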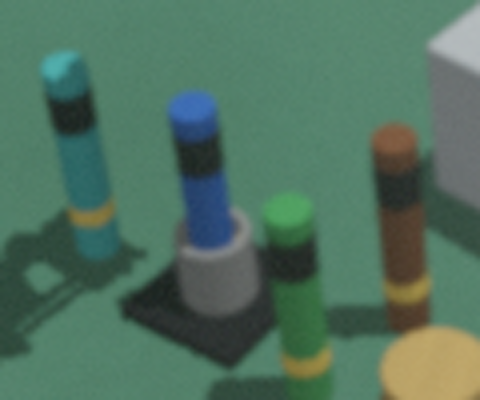

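The blue wand stands upright in its cup, top at (228,266) as before. On to the handle.

```bash

python3 -m creep '[{"rx":0,"ry":0,"rz":0,"x":-20,"y":25.7,"z":3,"claw":0.8},{"rx":0,"ry":0,"rz":0,"x":-20,"y":25.7,"z":3,"claw":0.8},{"rx":0,"ry":0,"rz":0,"x":-20,"y":25.7,"z":3,"claw":0.8},{"rx":0,"ry":0,"rz":0,"x":-20,"y":25.7,"z":3,"claw":0.8},{"rx":0,"ry":0,"rz":0,"x":-20,"y":25.7,"z":3,"claw":0.8},{"rx":0,"ry":0,"rz":0,"x":-20,"y":25.7,"z":3,"claw":0.8},{"rx":0,"ry":0,"rz":0,"x":-20,"y":25.7,"z":3,"claw":0.8},{"rx":0,"ry":0,"rz":0,"x":-20,"y":25.7,"z":3,"claw":0.8},{"rx":0,"ry":0,"rz":0,"x":-20,"y":25.7,"z":3,"claw":0.8},{"rx":0,"ry":0,"rz":0,"x":-20,"y":25.7,"z":3,"claw":0.8}]'
python3 -c "
from h import *
shift((.6603,-.0871,.145))"
```

```text
t: 15.6
tcp_pos: [0.658, -0.0868, 0.2447]
eef_rot: [0.068, -3.14, 0.001]
ft_force: [0.5, -0.2, 0.3]
gripper_width: 0.0749
gripper_force: 0.0
[-0.23 -0.04  9.97] rz -0.003
```

```bash

python3 -m creep '[{"rx":0,"ry":0,"rz":0,"x":-0.2,"y":0,"z":3,"claw":0.8},{"rx":0,"ry":0,"rz":0,"x":-0.2,"y":0,"z":6,"claw":0.8},{"rx":0,"ry":0,"rz":0,"x":-0.2,"y":0,"z":8.5,"claw":0.8},{"rx":0,"ry":0,"rz":0,"x":-0.2,"y":0,"z":9.8,"claw":0.8},{"rx":0,"ry":0,"rz":0,"x":-0.2,"y":0,"z":9.8,"claw":0.8},{"rx":0,"ry":0,"rz":0,"x":-0.2,"y":0,"z":9.8,"claw":0},{"rx":0,"ry":0,"rz":0,"x":-0.2,"y":0,"z":9.8,"claw":0},{"rx":0,"ry":0,"rz":0,"x":-0.2,"y":0,"z":9.8,"claw":0},{"rx":0,"ry":0,"rz":0,"x":-0.2,"y":0,"z":9.8,"claw":0},{"rx":0,"ry":0,"rz":0,"x":-0.2,"y":0,"z":9.8,"claw":0},{"rx":0,"ry":0,"rz":0,"x":-0.2,"y":0,"z":9.8,"claw":0},{"rx":0,"ry":0,"rz":0,"x":-0.2,"y":0,"z":9.8,"claw":0},{"rx":0,"ry":0,"rz":0,"x":-0.2,"y":0,"z":9.8,"claw":0},{"rx":0,"ry":0,"rz":0,"x":-0.2,"y":0,"z":9.8,"claw":0},{"rx":0,"ry":0,"rz":0,"x":-0.2,"y":0,"z":9.8,"claw":0}]' 30
python3 -c "
from h import *
shift((.6603,-.0871,.145))"
```

```text
t: 17.1
tcp_pos: [0.6608, -0.0854, 0.147]
eef_rot: [0.071, -3.141, 0.0]
ft_force: [-0.3, -0.9, 0.1]
gripper_width: 0.0156
gripper_force: 30.0
[ 0.06 -0.16  0.2 ] rz -0.001
```

```bash

python3 -m creep '[{"rx":0,"ry":0,"rz":0,"x":0,"y":0.4,"z":0,"claw":0},{"rx":0,"ry":0,"rz":0,"x":0,"y":0.8,"z":0,"claw":0},{"rx":0,"ry":0,"rz":0,"x":0,"y":1.1,"z":0,"claw":0},{"rx":0,"ry":0,"rz":0,"x":0,"y":1.3,"z":0,"claw":0},{"rx":0,"ry":0,"rz":0,"x":0,"y":1.3,"z":0,"claw":0}]' 30
```

```text
t: 17.6
tcp_pos: [0.6601, -0.0716, 0.147]
eef_rot: [0.072, -3.14, -0.001]
ft_force: [-1.2, 1.0, 1.2]
gripper_width: 0.0159
gripper_force: 30.0
```

```bash

python3 -m creep '[{"rx":0,"ry":0,"rz":0,"x":0,"y":0.4,"z":0,"claw":0},{"rx":0,"ry":0,"rz":0,"x":0,"y":0.8,"z":0,"claw":0},{"rx":0,"ry":0,"rz":0,"x":0,"y":1.2,"z":0,"claw":0},{"rx":0,"ry":0,"rz":0,"x":0,"y":1.2,"z":0,"claw":0}]' 30
python3 -c "
from h import *
shift((.6603,-.0871,.145))
a=capture('scene')
cv2.imwrite('pics/tug.png',cv2.resize(a['pixels'][170:310,280:460,::-1],None,fx=4,fy=4,interpolation=cv2.INTER_CUBIC))"
```

```text
t: 18.0
tcp_pos: [0.6595, -0.0593, 0.147]
eef_rot: [0.072, -3.14, -0.001]
ft_force: [-2.5, 0.6, 1.9]
gripper_width: 0.0157
gripper_force: 30.0
[ 0.05 -2.78  0.2 ] rz 0.0
```

View pics/tug.png

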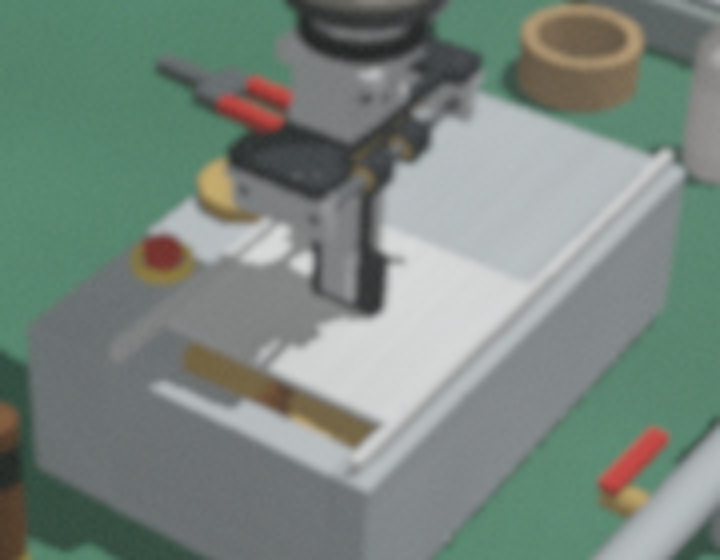

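The picture shows the cover pulled about 26 mm off its right end, with the well visible at (190–380, 350–440). So the catch is not holding and no button push is needed. Slide on to the stop.

```bash

python3 -m creep '[{"rx":0,"ry":0,"rz":0,"x":0,"y":1,"z":0,"claw":0},{"rx":0,"ry":0,"rz":0,"x":0,"y":2.5,"z":0,"claw":0},{"rx":0,"ry":0,"rz":0,"x":0,"y":4,"z":0,"claw":0},{"rx":0,"ry":0,"rz":0,"x":0,"y":5.5,"z":0,"claw":0},{"rx":0,"ry":0,"rz":0,"x":0,"y":7,"z":0,"claw":0},{"rx":0,"ry":0,"rz":0,"x":0,"y":8.5,"z":0,"claw":0},{"rx":0,"ry":0,"rz":0,"x":0,"y":9.7,"z":0,"claw":0},{"rx":0,"ry":0,"rz":0,"x":0,"y":10.5,"z":0,"claw":0},{"rx":0,"ry":0,"rz":0,"x":0,"y":10.8,"z":0,"claw":0},{"rx":0,"ry":0,"rz":0,"x":0,"y":10.8,"z":0,"claw":0}]' 40
python3 -c "
from h import *
shift((.66,-.0854,.145))"
```

```text
t: 19.05
tcp_pos: [0.6542, 0.0492, 0.147]
eef_rot: [0.073, -3.14, -0.0]
ft_force: [-4.1, -4.3, 4.4]
gripper_width: 0.0159
gripper_force: 40.0
[  0.05 -13.47   0.2 ] rz 0.0
```

```bash

python3 -m creep '[{"rx":0,"ry":0,"rz":0,"x":0,"y":0.2,"z":0,"claw":0},{"rx":0,"ry":0,"rz":0,"x":0,"y":0.4,"z":0,"claw":0},{"rx":0,"ry":0,"rz":0,"x":0,"y":0.5,"z":0,"claw":0},{"rx":0,"ry":0,"rz":0,"x":0,"y":0.5,"z":0,"claw":0},{"rx":0,"ry":0,"rz":0,"x":0,"y":0.5,"z":0,"claw":0}]' 40
python3 -m creep '[{"rx":0,"ry":0,"rz":0,"x":0,"y":0.1,"z":0,"claw":0},{"rx":0,"ry":0,"rz":0,"x":0,"y":0.2,"z":0,"claw":0},{"rx":0,"ry":0,"rz":0,"x":0,"y":0.2,"z":0,"claw":0},{"rx":0,"ry":0,"rz":0,"x":0,"y":0.2,"z":0,"claw":0}]' 40
```

```text
t: 19.55
tcp_pos: [0.6541, 0.0525, 0.147]
eef_rot: [0.071, -3.14, 0.001]
ft_force: [-3.0, -7.7, 3.0]
gripper_width: 0.0157
gripper_force: 40.0
t: 19.95
tcp_pos: [0.6541, 0.0526, 0.147]
eef_rot: [0.068, -3.14, 0.004]
ft_force: [-3.3, -16.2, 2.9]
gripper_width: 0.0156
gripper_force: 40.0
```

```bash
python3 -c "
from h import *
a=capture('scene')
cv2.imwrite('pics/end.png',a['pixels'][:,:,::-1])"
```

```text
(no output)
```

View pics/end.png

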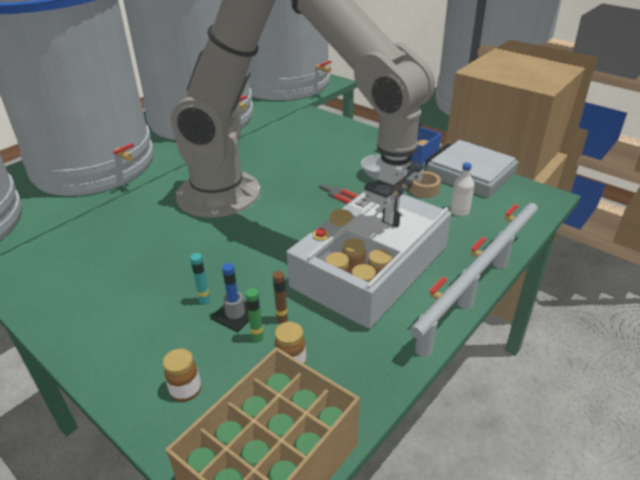

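The cover is fully open, with the jars visible in the well at (357,262) and the gripper on the handle at (393,212). The scanner is in its stand at (231,283) and the other things are undisturbed.

```bash
python3 -c "
from plant import *
print(hand_in())"
```

```text
the job is handed in; nothing more can be done
None
```

The job is done and handed in: the scanner was held over the label for about 2.7 s and is back in its stand, the tug showed the catch was not holding (so I did not push the button), and the cover is held open at its stop by the handle.

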